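# Take the seed propagator apart for washing

### The arm

A 7-joint arm with a two-finger parallel gripper is mounted at the origin on the work surface. World frame = base frame: x ahead of the robot, y to its left, z up, the work surface at z = 0. Lengths are in m, angles in rad, forces in N, time in s.
With the tool pointing down it reaches from about 0.4 to 0.85 m from the base axis. Payload 4.5 kg.
Tool frame: the origin (TCP) lies at the very end of the fingers, on their centre line; the grasp point (between the pads) lies 19 mm behind it; z points along the fingers, y is the direction in which the jaws open and shut (so a half turn about z gives the same grasp; the last joint's range is limited). The gripper opens to 88 mm and grips with 3 to 60 N. Pads are 18 mm wide; open, the fingers measure 123 mm over their backs; the gripper's body (75 mm by 187 mm) begins 45 mm behind the grasp point.
Start: joints at [-1.139, 0.689, -0.195, 1.565, 0.157, 0.902, -0.215], TCP at [0.242, 0.576, 0.239] pointing down, gripper open.
Joint ranges: [-3.01, 3.01], [-0.46, 2.08], [-1.47, 1.51], [0.13, 2.56], [-1, 4.14], [0.04, 2.09], [-2.66, 2.66]. Speed limits (rad/s): [2.57, 2.57, 3.14, 3.14, 3.14, 3.14, 3.14].

### API

Orientations are given as [roll, pitch, yaw] about the fixed x, y, z axes, in that order (R = Rz(yaw) Ry(pitch) Rx(roll)).
In Python, from workcell import robot gives the robot as it stands. The module is installed in compiled form; this text tells all that it offers.
- The arm moves only by the tool jog_arm, never from a script. Its argument "series" is a list of rows, each a list of 3 entries, a list of its own where there are three numbers: the shift along the tool's x, y, z in cm, then the turn, a rotation vector about the tool's x, y, z in degrees, then the closure in counts, from 0 (fully open) to 255 (shut). A call has 1 to 10 rows; each row shifts and turns the pose as measured when the row begins, along the tool's axes as they then stand; what a row does not reach is not made up. A row lasts 1/12 s, in which the tool goes at most 41.7 mm and 7.16 degrees, less where a joint would pass 70% of its speed; a pose out of reach is approached as far as the arm can. A call with a gripper value outside its range is refused whole. The fingers move at their own pace and stop on an object; "newtons" is the grip in N (left out, the last holds). Time passes only in rows, so rows that do not move let the fingers close. It gives the time, the measured TCP pose, the force and the opening at its end, in the units of the state.
- robot.state(): the state, without advancing time (a new reading comes with each control period).
- robot.get_image(name): name is "side" or "top"; returns a dict with "color" (384x512x3 uint8, blue, green, red), "range_z" (384x512 float32, m along the optical axis (not along the pixel's ray), 0 where there is no reading), "camera_matrix" (3x3 intrinsics, pixels), "extrinsics" (4x4, takes a point from world to camera coordinates). Camera axes: x right, y up, looking along -z (the intrinsics and any distortion apply to the point x, -y, -z); pixel columns grow to the right and rows downward; lengths in m; the calibration is good to about 2 mm. A picture is of the moment at which its call begins.
- robot.job_done(): hands the job in, once; it reports no verdict.
Trained networks look in a picture, given as the dict that the camera call returned (one of the last four; its "shot" number tells which), for a name from the list of things; names that differ only in an ending like _2 or _b are one class to them, and where a whole thing is asked for, a point or a joint stands for the part that bears it (a point fixed in the world has none). Each returns a list of dicts, best first, with "score" (0 to 1); they miss things now and then, are a little off and sometimes report something else, mostly with a low value. They report only what shows in the picture. A call takes as long as a camera call. They do not tell look-alikes from the thing itself.
- robot.find_in(picture, thing): "rect" ([left, top, right, bottom] in pixels, round what is visible of it).
- robot.cut_out(picture, thing): "region" (384x512 bool, what is visible of it) and "rect" ([left, top, right, bottom] in pixels, round what is visible of it).
- robot.pinpoint(picture, thing): "point" ([column, row] in pixels: a listed point, or the origin of a listed thing).
The state is a dict: "time": time; "joints": joint angles; "dq": joint speeds; "effort": joint torques, N m; "ee_pos": TCP position; "ee_rot": TCP orientation; "force": force on the tool from outside, world axes, zero at the start; "ft_torque": the same for the moment, N m; "width": opening from 0.0 (shut) to 1.0 (fully open).
Only numpy, scipy, OpenCV 4.12 (cv2) and the standard library are available. Lean on these libraries where they do the work, as an engineer would, in place of code of your own. Each camera call takes 0.05 s, during which the arm holds its last target. There are 200 camera calls.

### The job

Take the seed propagator apart for washing, from the outside in: lift off the lid and lay it right way up in the middle of the black mat, then lift the grey tray out of the green tub and stand it upright in the middle of the cork mat, and last pick the loose red drain plug off the floor of the tub and put it in the terracotta saucer. Set the parts down gently without dropping them, leave the tub standing where it is, and do not disturb the pot, the trowel or the pruning hook.

Things in the scene. Friction and masses are not known exactly. Their poses are not given: they have to be found in the camera images.
- tub: Green plastic tub, open on top, loose on the bench, 0.9 kg, 156 mm (its x) by 196 mm (its y), 55 mm high, walls 6 mm, floor 6 mm thick (inside 144 by 184 mm). Origin: centre of its underside; z up. The grey tray stands inside it on the floor and stands out 21 mm above its rim.
- lid_bar (a point): White lid, 0.2 kg, seated over the grey tray's rim: plate 144 (x) by 184 mm (y), its skirt reaching 9 mm down round the rim with 3 mm play; lifts straight off. On top a blue grip bar 14 mm thick (x), 70 long (y), 30 high. This point: the bar's centre, 15 mm above the plate's top, 28 mm above the skirt's lower edge. z up.
- tray_rib (a point): Grey tray, 0.28 kg, in the tub with 6 mm play, under the lid; lifts straight out. 132 (x) by 172 mm (y), 70 high with its four 30 mm corner feet, walls 3 mm. In its middle a yellow grip rib 12 mm thick (x), 80 long (y), from the tray's floor to 3 mm below the rim. This point: the rib's centre, 50 mm above the soles of the feet, 17 mm above the tray's floor. z up.
- plug_center (a point): Red drain plug, 30 g, loose on the tub floor, hidden under the tray, up to 30 mm (tub's x) and 45 mm (tub's y) from the middle, any yaw: disc 30 mm across, 6 thick, on it an upright fin 10 mm thick (its y), 28 long (its x), 18 high. This point: its centre, 12 mm above its underside (24 mm high in all). z up.
- black_mat: Black rubber mat fixed on the bench, 180 mm (its x) by 220 mm (its y), 4 mm thick; origin: centre of its underside. The place for the lid.
- cork_mat: Cork mat fixed on the bench, same size as the black one, 180 mm (x) by 220 mm (y), 4 mm thick; origin: centre of its underside. The place for the grey tray.
- saucer_floor (a point): Terracotta saucer, loose, 116 mm across the rim and 96 mm across the foot, 22 mm high, wall 5 mm; this point is the centre of its inner floor, 5 mm above the bench. The place for the plug.
- pot: Bystander: terracotta pot, 114 mm across and 100 mm high with a tool handle standing in it that leans towards the pot's +x and ends 50 mm off the pot's axis at 228 mm height. Origin: centre of its underside.
- trowel_mid (a point): Bystander: steel trowel with dark wooden handle lying on the bench along its x, 290 mm long (from -150 to 135 mm), up to 64 mm wide, 28 mm high; this point is near its middle, 10 mm above the bench.
- pruner_mid (a point): Bystander: red-handled pruning hook lying on the bench along its x, 250 mm long (from -125 to 125 mm), the hooked tip 35 mm towards its -y, 22 mm high; this point is near its middle, 11 mm above the bench.
Not all that is in view belongs to the job. Of the things shaped like the part that bears tray_rib, the grey one is meant.

How it is judged:
On the way, in this order (a step that is already met when the one before it is completed fails the run):
1. the lid lies flat, right way up and released in the middle of the black mat (horizontal distance between lid_bar and black_mat below 0.04 m and angle between lid_bar's own z axis and vertical below 0.1 rad and z of lid_bar in the frame of black_mat below 0.038 m and linear speed of lid below 0.05 m/s and contact force between lid and the fingers below 0.1 N), for 0.2 s.
2. the grey tray stands upright and released in the middle of the cork mat (all of step 1 and horizontal distance between tray_rib and cork_mat below 0.04 m and angle between tray_rib's own z axis and vertical below 0.1 rad and z of tray_rib in the frame of cork_mat below 0.06 m and linear speed of tray below 0.05 m/s and contact force between tray and the fingers below 0.1 N), for 0.2 s.
At the end, for the whole second after the job is handed in: The lid lies flat and right way up on the black mat and the grey tray stands upright on the cork mat, each with its centre within 40 mm of the mat's centre; the plug lies on the floor of the upright saucer, within 45 mm of its centre; all are released and at rest (all of step 2 and horizontal distance between plug_center and saucer_floor below 0.045 m and z of plug_center in the frame of saucer_floor below 0.025 m and linear speed of plug below 0.05 m/s and angle between saucer_floor's own z axis and vertical below 0.1 rad); the robot touches nothing.
It fails at once if the lid or the grey tray is dropped (falls free faster than 0.7 m/s, about 25 mm) ((linear speed of lid above 0.7 m/s and contact force between lid and the fingers below 0.05 N) or (linear speed of tray above 0.7 m/s and contact force between tray and the fingers below 0.05 N)).
It fails at once if the plug is dropped (falls free faster than 0.85 m/s, about 37 mm) (linear speed of plug above 0.85 m/s and contact force between plug and the fingers below 0.05 N).
It fails at once if the tub is shifted more than 40 mm or tipped (distance of tub from where it was at the start of the episode above 0.04 m or angle between tub's own z axis and vertical above 0.3 rad).
It fails at once if the pot is shifted more than 25 mm or tipped (distance of pot from where it was at the start of the episode above 0.025 m or angle between pot's own z axis and vertical above 0.3 rad).
It fails at once if the trowel or the pruning hook is shifted more than 25 mm (distance of any of trowel_mid, pruner_mid from where it was at the start of the episode above 0.025 m).
It also fails if it takes over 70 s, if anything falls off the work surface, if the arm or the gripper's body presses on something with over 40 N, if the wrist force passes 120 N, or if a joint passes its speed limit or range.

## Working session

There is one attempt and no reset: what is moved stays moved. The work goes in short steps, Python scripts to look and compute and a tool call to move; the robot and the scene stay as the last step left them, time stands still between calls to the robot, and variables do not carry over. Pictures are saved under pics/ and viewed, about 8 in all and at most 12, crops included, and the job is handed in when it is done.

Besides the shell and the picture viewer there is one more tool, called after ">>>" as a command line: name --argument value ..., lists and objects as JSON in quotes. jog_arm: Moves the arm, as the interface text tells. Its arguments: {"type":"object","properties":{"series":{"type":"array"},"newtons":{"type":"number"}},"required":["series"]}

```bash
mkdir -p pics; cat > h.py <<'E'
import numpy as np, cv2
from workcell import robot
def unproj(p,u,v,z):
    K=p["camera_matrix"];E=np.array(p["extrinsics"])
    c=np.array([(u-K[0][2])/K[0][0]*z,-(v-K[1][2])/K[1][1]*z,-z,1.0])
    return (np.linalg.inv(E)@c)[:3]
def cloud(p):
    v,u=np.mgrid[0:384,0:512];z=p["range_z"]
    K=p["camera_matrix"];E=np.array(p["extrinsics"])
    c=np.stack([(u-K[0][2])/K[0][0]*z,-(v-K[1][2])/K[1][1]*z,-z,np.ones_like(z)],-1)
    return (c@np.linalg.inv(E).T)[...,:3]
def rect(pts):
    (c,s,a)=cv2.minAreaRect((np.asarray(pts)[:,:2]*1000).astype(np.float32))
    return np.round(c,1),np.round(s,1),round(a,1)
E
cat > a.py <<'E'
from h import *
ims=[]
for n in("side","top"):
    p=robot.get_image(n);C=cloud(p);ims.append(p["color"])
    print(n,"cam",np.linalg.inv(p["extrinsics"])[:3,3].round(3))
    for t in["tub","lid_bar","tray_rib","black_mat","cork_mat","saucer_floor","pot","trowel_mid","pruner_mid"]:
        for d in robot.cut_out(p,t)[:2]:
            r=d["region"]&(p["range_z"]>0); q=C[r]
            if len(q)<5: continue
            print(t,"cut",round(d["score"],2),np.round(d["rect"]),np.median(q,0).round(3),rect(q),"z95",np.percentile(q[:,2],95).round(3))
        for d in robot.pinpoint(p,t)[:2]:
            u,v=d["point"];i,j=int(round(v)),int(round(u));print("   pt",round(d["score"],2),np.round(d["point"],1),C[i,j].round(3) if 0<=i<384 and 0<=j<512 else "")
for n,im in zip("st",ims): cv2.imwrite(f"pics/0{n}.png",im)
s=robot.state();print({k:np.round(s[k],3) for k in("time","ee_pos","ee_rot","width","force")})
E
python3 a.py
```

```text
side cam [0.2   1.216 0.847]
tub cut 0.81 [210. 181. 271. 217.] [0.53  0.088 0.033] (array([550.6,   2.1]), array([207.2, 161.4]), 77.8) z95 0.058
   pt 0.67 [242.4 194.6] [0.524 0.093 0.077]
lid_bar cut 0.68 [209. 167. 267. 198.] [0.55  0.015 0.082] (array([577.9, -75.2]), array([319. , 219.1]), 77.8) z95 0.102
   pt 0.88 [235.3 177.8] [ 0.579 -0.005  0.084]
tray_rib cut 0.79 [215. 124. 256. 148.] [ 0.699 -0.47   0.055] (array([ 709.8, -490.3]), array([173.8, 411.8]), 6.1) z95 0.072
tray_rib cut 0.72 [216. 181. 265. 200.] [0.522 0.078 0.056] (array([517.1,  42. ]), array([196.2, 101.2]), 41.7) z95 0.066
   pt 0.94 [345.7 162.2] [ 0.17  -0.307  0.049]
   pt 0.86 [235.3 134.2] [ 0.714 -0.458  0.054]
black_mat cut 0.87 [223. 236. 281. 282.] [0.429 0.345 0.006] (array([399.7, 432.6]), array([183.2, 465.7]), 12.7) z95 0.009
   pt 0.74 [253.  260.1] [0.421 0.34  0.009]
cork_mat cut 0.96 [255. 144. 296. 175.] [ 0.462 -0.316  0.006] (array([427.4,  66.3]), array([ 174.6, 1090.4]), 6.9) z95 0.01
   pt 0.95 [284.2 158.6] [ 0.449 -0.357  0.002]
saucer_floor cut 0.56 [180. 219. 212. 246.] [0.64
[... 2274 characters left out ...]
rowel_mid cut 0.18 [216. 227. 293. 250.] [ 0.36  -0.021  0.019] (array([368.3,  16.4]), array([249.7,  38.4]), 79.6) z95 0.025
   pt 0.84 [268.7 111.9] [ 0.807 -0.041 -0.002]
   pt 0.56 [362.6 214.4] [ 0.444 -0.338  0.006]
pruner_mid cut 0.83 [215. 227. 292. 249.] [ 0.361 -0.018  0.019] (array([368.1,  16.5]), array([249.7,  39.2]), 79.5) z95 0.025
pruner_mid cut 0.34 [228. 151. 292. 205.] [ 0.551 -0.005  0.08 ] (array([566.9,  -7.7]), array([183.7, 169.6]), 78.4) z95 0.089
   pt 0.57 [250.6 242.1] [0.359 0.027 0.012]
{'time': np.float64(1.9), 'ee_pos': array([0.242, 0.576, 0.239]), 'ee_rot': array([ 3.141, -0.   ,  2.744]), 'width': np.float64(1.0), 'force': array([-0.276, -0.772,  0.221])}
```

View pics/0t.png

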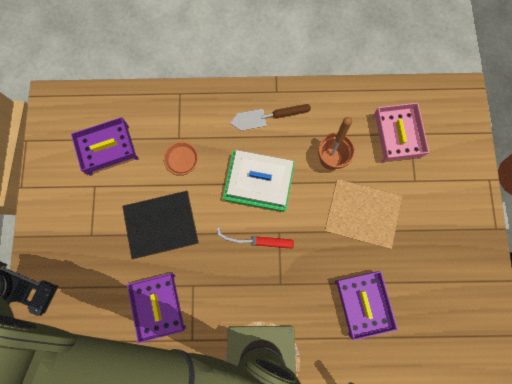

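View pics/0s.png

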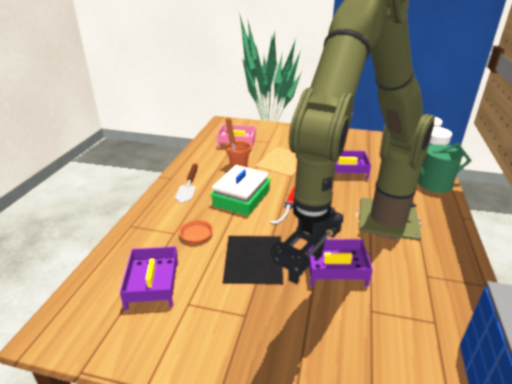

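The top view shows the tub with its white lid and blue bar at about (260,176), the black mat at (160,224) and the cork mat at (364,213). The saucer is at (181,158), the pot at (336,151) with its handle leaning to the upper right, the trowel above the tub and the pruning hook below it. The purple and pink trays are decoys. The side view agrees with this. Next I'll measure the bar precisely.

```bash
cat > go.py <<'E'
from h import *
import sys
def plan(x,y,z,yaw):
    s=robot.state();P=np.array(s["ee_pos"]);w=s["ee_rot"][2]
    d=np.array([x,y,z])-P;t=np.radians(yaw)
    dy=(np.degrees(t-w)+90)%180-90
    wn=w+np.radians(dy)
    f=lambda a:np.round([100*(d[0]*np.cos(a)+d[1]*np.sin(a)),100*(d[0]*np.sin(a)-d[1]*np.cos(a)),-100*d[2]],2)
    print("t",round(s["time"],2),"pos",P.round(4),"rpy",np.degrees(s["ee_rot"]).round(1),"w",round(s["width"],3),"F",np.round(s["force"],1))
    print("turn about tool z",round(-dy,1),"shift before turn",f(w),"after turn",f(wn))
if __name__=="__main__": plan(*map(float,sys.argv[1:]))
E
cat > b.py <<'E'
from h import *
for n in("top","side"):
    p=robot.get_image(n);C=cloud(p);h=cv2.cvtColor(p["color"],cv2.COLOR_BGR2HSV)
    near=(abs(C[...,0]-.55)<.1)&(abs(C[...,1])<.12)&(p["range_z"]>0)
    b=near&(h[...,0]>95)&(h[...,0]<130)&(h[...,1]>120)
    q=C[b];print(n,"bar",len(q),rect(q),np.percentile(q[:,2],[5,50,95]).round(3))
    w=near&(h[...,1]<50)&(h[...,2]>150)&(C[...,2]>.07);q=C[w];print("lid",len(q),rect(q),np.percentile(q[:,2],[5,50,95]).round(3))
E
python3 b.py; python3 go.py .555 0 .2 78
```

```text
top bar 105 (array([554.6,  -4. ]), array([65.2, 13.7]), 78.2) [0.097 0.109 0.112]
lid 2490 (array([555.6,  -5.3]), array([184.5, 144.9]), 77.6) [0.076 0.08  0.084]
side bar 54 (array([554.4,   5. ]), array([62.1, 11.4]), 81.8) [0.094 0.106 0.114]
lid 992 (array([555.4,  -4.1]), array([189.5, 147.5]), 78.0) [0.075 0.082 0.085]
t 2.0 pos [0.2421 0.5762 0.2388] rpy [180.    0.  157.2] w 1.0 F [-0.4 -0.   0.3]
turn about tool z 79.2 shift before turn [-51.17 -41.01   3.88] after turn [-49.86  42.59   3.88]
```

>>> jog_arm --series '[[[0, 0, 0], [0, 0, 7], 0], [[0, 0, 0], [0, 0, 7], 0], [[0, 0, 0], [0, 0, 7], 0], [[0, 0, 0], [0, 0, 7], 0], [[0, 0, 0], [0, 0, 7], 0], [[0, 0, 0], [0, 0, 7], 0], [[0, 0, 0], [0, 0, 7], 0], [[0, 0, 0], [0, 0, 7], 0], [[0, 0, 0], [0, 0, 7], 0], [[0, 0, 0], [0, 0, 7], 0]]' --newtons 20

```text
time: 2.83
ee_pos: [0.2417, 0.5765, 0.2389]
ee_rot: [-3.14, -0.001, 1.493]
force: [0.6, -0.2, 0.3]
width: 0.998
```

```bash
python3 go.py .555 -0.004 .2 77.8
```

```text
t 2.83 pos [0.2417 0.5765 0.2389] rpy [-1.799e+02 -1.000e-01  8.550e+01] w 0.998 F [ 0.6 -0.2  0.3]
turn about tool z 7.7 shift before turn [-55.42  35.78   3.89] after turn [-50.12  42.89   3.89]
```

>>> jog_arm --series '[[[0, 0, 0], [0, 0, 7], 60], [[-3, 2.6, 0], [0, 0, 0.7], 60], [[-3, 2.6, 0], [0, 0, 0], 60], [[-3, 2.6, 0], [0, 0, 0], 60], [[-3, 2.6, 0], [0, 0, 0], 60], [[-3, 2.6, 0], [0, 0, 0], 60], [[-3, 2.6, 0], [0, 0, 0], 60], [[-3, 2.6, 0], [0, 0, 0], 60], [[-3, 2.6, 0], [0, 0, 0], 60], [[-3, 2.6, 0], [0, 0, 0], 60]]'

```text
time: 3.67
ee_pos: [0.4114, 0.2654, 0.235]
ee_rot: [-3.136, -0.013, 1.376]
force: [0.6, 0.2, -0.7]
width: 0.763
```

```bash
python3 go.py .555 -0.004 .2 77.8
```

```text
t 3.67 pos [0.4114 0.2654 0.235 ] rpy [-179.7   -0.7   78.8] w 0.763 F [ 0.6  0.2 -0.7]
turn about tool z 1.0 shift before turn [-23.64  19.31   3.5 ] after turn [-23.3   19.73   3.5 ]
```

```bash
cat > go.py <<'E'
from h import *
import sys
from scipy.spatial.transform import Rotation as Ro
def plan(x,y,z,yaw):
    s=robot.state();P=np.array(s["ee_pos"]);R=Ro.from_euler("xyz",s["ee_rot"])
    d=100*(np.array([x,y,z])-P)
    T=min((Ro.from_euler("xyz",[180,0,a],degrees=True) for a in(yaw,yaw+180)),key=lambda T:(R.inv()*T).magnitude())
    print("t",round(s["time"],2),"pos",P.round(4),"rpy",np.degrees(s["ee_rot"]).round(1),"w",round(s["width"],3),"F",np.round(s["force"],1),"q",np.round(s["joints"],2))
    print("rotvec",np.degrees((R.inv()*T).as_rotvec()).round(1),"shift before turn",R.inv().apply(d).round(2),"after turn",T.inv().apply(d).round(2))
if __name__=="__main__": plan(*map(float,sys.argv[1:]))
E
python3 go.py .555 -0.004 .2 77.8
```

```text
t 3.67 pos [0.4114 0.2654 0.235 ] rpy [-179.7   -0.7   78.8] w 0.763 F [ 0.6  0.2 -0.7] q [-0.75  0.52  0.13  1.98 -0.13  0.64 -0.72]
rotvec [-0.4 -0.7  1. ] shift before turn [-23.69  19.33   3.08] after turn [-23.3   19.73   3.5 ]
```

>>> jog_arm --series '[[[-3, 2.5, 0.4], [0, 0, 1], 100], [[-3, 2.5, 0.4], [0, 0, 0], 100], [[-3, 2.5, 0.4], [0, 0, 0], 100], [[-3, 2.5, 0.4], [0, 0, 0], 100], [[-3, 2.5, 0.4], [0, 0, 0], 100], [[-3, 2.5, 0.4], [0, 0, 0], 100], [[-3, 2.5, 0.4], [0, 0, 0], 100], [[-2, 1.6, 0], [0, 0, 0], 100]]'

```text
time: 4.33
ee_pos: [0.558, -0.015, 0.2034]
ee_rot: [3.141, -0.017, 1.356]
force: [-0.1, 1.0, -0.1]
width: 0.61
```

```bash
python3 go.py .555 -0.004 .2 77.8
```

```text
t 4.33 pos [ 0.558  -0.015   0.2034] rpy [180.   -0.9  77.7] w 0.61 F [-0.1  1.  -0.1] q [-0.09  0.65  0.07  1.82 -0.09  0.68 -0.18]
rotvec [ 0.  -0.9 -0.1] shift before turn [ 1.   -0.53  0.36] after turn [ 1.01 -0.53  0.34]
```

>>> jog_arm --series '[[[1, -0.5, 1], [0, -0.9, 0], 100], [[0, 0, 2.5], [0, 0, 0], 100], [[0, 0, 2.5], [0, 0, 0], 100], [[0, 0, 1.5], [0, 0, 0], 100], [[0, 0, 0], [0, 0, 0], 100]]'

```text
time: 4.75
ee_pos: [0.5625, -0.0177, 0.1277]
ee_rot: [3.129, 0.003, 1.336]
force: [-0.6, -0.2, -0.3]
width: 0.608
```

```bash
python3 go.py .555 -0.004 .092 77.8; python3 b.py
```

```text
t 4.75 pos [ 0.5625 -0.0177  0.1277] rpy [179.3   0.2  76.5] w 0.608 F [-0.6 -0.2 -0.3] q [-0.1   0.76  0.07  1.87 -0.09  0.5  -0.2 ]
rotvec [ 0.7  0.2 -1.3] shift before turn [ 1.17 -1.1   3.55] after turn [ 1.18 -1.02  3.57]Traceback (most recent call last):
  File "b.py", line 6, in <module>
    q=C[b];print(n,"bar",len(q),rect(q),np.percentile(q[:,2],[5,50,95]).round(3))
                                        ~~~~~~~~~~~~~^^^^^^^^^^^^^^^^^^
    return _quantile_unchecked(
        a, q, axis, out, overwrite_input, method, keepdims, weights)
    return _ureduce(a,
                    func=_quantile_ureduce_func,
    ...<5 lines>...
                    overwrite_input=overwrite_input,
                    method=method)
    r = func(a, **kwargs)
    result = _quantile(arr,
                       quantiles=q,
    ...<2 lines>...
                       out=out,
                       weights=wgt)
    slices_having_nans = np.isnan(arr[-1, ...])
                                  ~~~^^^^^^^^^
IndexError: index -1 is out of bounds for axis 0 with size 0
```

>>> jog_arm --series '[[[1.2, -1.0, 0], [0.7, 0.2, -1.3], 100], [[0, 0, 0], [0, 0, 0], 100], [[0, 0, 0], [0, 0, 0], 100]]'

```text
time: 5.05
ee_pos: [0.5568, -0.0016, 0.131]
ee_rot: [3.138, -0.003, 1.362]
force: [-0.6, -0.4, -0.3]
width: 0.612
```

```bash
python3 go.py .555 -0.004 .092 77.8
```

```text
t 5.05 pos [ 0.5568 -0.0016  0.131 ] rpy [179.8  -0.2  78. ] w 0.612 F [-0.6 -0.4 -0.3] q [-0.12  0.76  0.06  1.88 -0.09  0.5  -0.2 ]
rotvec [ 0.2 -0.2  0.2] shift before turn [-0.28 -0.14  3.9 ] after turn [-0.27 -0.12  3.9 ]
```

>>> jog_arm --series '[[[-0.2, -0.1, 1.3], [0, 0, 0], 100], [[0, 0, 1.3], [0, 0, 0], 100], [[0, 0, 1.0], [0, 0, 0], 100], [[0, 0, 0.2], [0, 0, 0], 100], [[0, 0, 0], [0, 0, 0], 100]]'

```text
time: 5.47
ee_pos: [0.5593, -0.0005, 0.0969]
ee_rot: [3.128, -0.007, 1.366]
force: [-0.3, -0.1, 0.0]
width: 0.61
```

```bash
python3 go.py .555 -0.004 .092 77.8
```

```text
t 5.47 pos [ 5.593e-01 -5.000e-04  9.690e-02] rpy [179.2  -0.4  78.3] w 0.61 F [-0.3 -0.1  0. ] q [-0.11  0.81  0.05  1.9  -0.1   0.42 -0.19]
rotvec [ 0.8 -0.4  0.5] shift before turn [-0.44 -0.36  0.48] after turn [-0.44 -0.35  0.49]
```

>>> jog_arm --series '[[[-0.4, -0.4, 0.3], [0.8, -0.4, 0.5], 100], [[0, 0, 0], [0, 0, 0], 255], [[0, 0, 0], [0, 0, 0], 255], [[0, 0, 0], [0, 0, 0], 255], [[0, 0, 0], [0, 0, 0], 255], [[0, 0, 0], [0, 0, 0], 255], [[0, 0, 0], [0, 0, 0], 255], [[0, 0, 0], [0, 0, 0], 255]]' --newtons 30

```text
time: 6.13
ee_pos: [0.556, -0.0041, 0.096]
ee_rot: [3.139, 0.0, 1.356]
force: [0.3, 0.3, -0.5]
width: 0.155
```

```bash
python3 go.py .555 -0.004 .25 77.8
```

```text
t 6.13 pos [ 0.556  -0.0041  0.096 ] rpy [179.9   0.   77.7] w 0.155 F [ 0.3  0.3 -0.5] q [-0.11  0.81  0.06  1.9  -0.1   0.43 -0.2 ]
rotvec [ 0.1  0.  -0.1] shift before turn [ -0.02  -0.06 -15.4 ] after turn [-1.00e-02 -1.00e-01 -1.54e+01]
```

>>> jog_arm --series '[[[0, 0, -0.8], [0, 0, 0], 255], [[0, 0, -1], [0, 0, 0], 255], [[0, 0, -1], [0, 0, 0], 255], [[0, 0, -1.5], [0, 0, 0], 255], [[0, 0, -2], [0, 0, 0], 255], [[0, 0, -2], [0, 0, 0], 255], [[0, 0, -1], [0, 0, 0], 255], [[0, 0, 0], [0, 0, 0], 255]]'

```text
time: 6.8
ee_pos: [0.5543, -0.004, 0.1979]
ee_rot: [3.141, 0.0, 1.356]
force: [0.7, -0.0, -1.5]
width: 0.155
```

```bash
cat > c.py <<'E'
from h import *
import sys
p=robot.get_image("side");cv2.imwrite(f"pics/{sys.argv[1]}.png",cv2.resize(p["color"][110:300,140:360],None,fx=3,fy=3))
E
python3 go.py .422 .324 .19 103.2; python3 c.py 1
```

```text
t 6.8 pos [ 0.5543 -0.004   0.1979] rpy [180.    0.   77.7] w 0.155 F [ 0.7 -0.  -1.5] q [-0.13  0.65  0.09  1.83 -0.09  0.66 -0.21]
rotvec [  0.    0.  -25.5] shift before turn [ 29.22 -19.92   0.77] after turn [34.95 -5.39  0.79]
```

View pics/1.png

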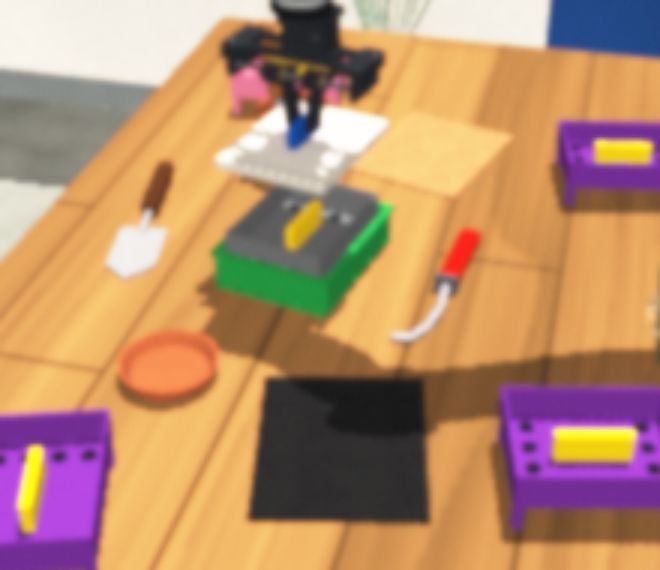

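The crop shows the lid held level, with the blue bar at (297,130). The grey tray stays behind in the tub with its yellow rib at (303,225). Now I'll carry the lid to the black mat.

>>> jog_arm --series '[[[0, 0, 0], [0, 0, -6.4], 255], [[0, 0, 0], [0, 0, -6.4], 255], [[0, 0, 0], [0, 0, -6.4], 255], [[1, -0.2, 0], [0, 0, -6.3], 255], [[2.5, -0.4, 0], [0, 0, 0], 255], [[3.5, -0.5, 0], [0, 0, 0], 255], [[3.5, -0.5, 0], [0, 0, 0], 255], [[3.5, -0.5, 0], [0, 0, 0], 255], [[3.5, -0.5, 0], [0, 0, 0], 255], [[3.5, -0.5, 0], [0, 0, 0], 255]]'

```text
time: 7.68
ee_pos: [0.4707, 0.1865, 0.1922]
ee_rot: [-3.134, 0.009, 1.802]
force: [0.9, 0.7, -2.2]
width: 0.154
```

```bash
python3 go.py .422 .324 .19 103.2
```

```text
t 7.68 pos [0.4707 0.1865 0.1922] rpy [-179.5    0.5  103.3] w 0.154 F [ 0.9  0.7 -2.2] q [-0.48  0.61  0.    1.97  0.01  0.58 -0.25]
rotvec [-0.5  0.5  0. ] shift before turn [14.5  -1.59  0.11] after turn [14.5  -1.61  0.22]
```

>>> jog_arm --series '[[[3.3, -0.4, 0], [-0.5, 0.5, 0], 255], [[3.3, -0.4, 0], [0, 0, 0], 255], [[2.5, -0.3, 0], [0, 0, 0], 255], [[1.5, -0.1, 0], [0, 0, 0], 255], [[0.5, 0, 0], [0, 0, 0], 255], [[0, 0, 0], [0, 0, 0], 255], [[0, 0, 0], [0, 0, 0], 255]]'

```text
time: 8.27
ee_pos: [0.4225, 0.3046, 0.1883]
ee_rot: [-3.133, -0.003, 1.818]
force: [1.1, -0.7, -2.0]
width: 0.158
```

```bash
python3 go.py .422 .324 .034 103.2
```

```text
t 8.27 pos [0.4225 0.3046 0.1883] rpy [-179.5   -0.2  104.2] w 0.158 F [ 1.1 -0.7 -2. ] q [-0.72  0.63  0.02  1.93 -0.03  0.59 -0.43]
rotvec [-0.5 -0.2  1. ] shift before turn [ 1.85  0.56 15.43] after turn [ 1.9   0.4  15.43]
```

>>> jog_arm --series '[[[1.6, 0.4, 1], [-0.5, -0.2, 1], 255], [[0, 0, 2], [0, 0, 0], 255], [[0, 0, 2.5], [0, 0, 0], 255], [[0, 0, 2.5], [0, 0, 0], 255], [[0, 0, 2.5], [0, 0, 0], 255], [[0, 0, 1.5], [0, 0, 0], 255], [[0, 0, 0.5], [0, 0, 0], 255], [[0, 0, 0], [0, 0, 0], 255], [[0, 0, 0], [0, 0, 0], 255]]'

```text
time: 9.02
ee_pos: [0.4333, 0.3048, 0.0595]
ee_rot: [3.136, 0.01, 1.776]
force: [0.4, 0.2, -2.0]
width: 0.155
```

```bash
python3 go.py .422 .324 .034 103.2
```

```text
t 9.02 pos [0.4333 0.3048 0.0595] rpy [179.7   0.6 101.7] w 0.155 F [ 0.4  0.2 -2. ] q [-0.72  0.86  0.03  1.99 -0.03  0.3  -0.47]
rotvec [ 0.3  0.6 -1.5] shift before turn [ 2.14 -0.74  2.53] after turn [ 2.13 -0.67  2.55]
```

>>> jog_arm --series '[[[1.5, -0.5, 0], [0.3, 0.6, -1.5], 255], [[0.4, 0, 0.2], [0, 0, 0], 255], [[0, 0, 0.6], [0, 0, 0], 255], [[0, 0, 0.6], [0, 0, 0], 255], [[0, 0, 0.5], [0, 0, 0], 255], [[0, 0, 0], [0, 0, 0], 255], [[0, 0, 0], [0, 0, 0], 255]]'

```text
time: 9.6
ee_pos: [0.4262, 0.3259, 0.0427]
ee_rot: [3.134, -0.005, 1.804]
force: [-0.1, -0.6, -1.6]
width: 0.159
```

```bash
python3 go.py .422 .324 .034 103.2
```

```text
t 9.6 pos [0.4262 0.3259 0.0427] rpy [179.6  -0.3 103.4] w 0.159 F [-0.1 -0.6 -1.6] q [-0.74  0.89  0.01  1.98 -0.04  0.26 -0.47]
rotvec [ 0.4 -0.3  0.2] shift before turn [-0.09 -0.46  0.86] after turn [-0.09 -0.45  0.87]
```

>>> jog_arm --series '[[[0, -0.4, 0.4], [0.4, -0.3, 0.2], 255], [[0, 0, 0.4], [0, 0, 0], 255], [[0, 0, 0.2], [0, 0, 0], 255], [[0, 0, 0.1], [0, 0, 0], 255], [[0, 0, 0], [0, 0, 0], 255]]'

```text
time: 10.02
ee_pos: [0.4226, 0.3248, 0.0334]
ee_rot: [3.14, 0.0, 1.8]
force: [-0.6, 0.6, -2.2]
width: 0.153
```

```bash
python3 go.py .422 .324 .034 103.2
```

```text
t 10.02 pos [0.4226 0.3248 0.0334] rpy [179.9   0.  103.1] w 0.153 F [-0.6  0.6 -2.2] q [-0.75  0.91  0.01  1.98 -0.04  0.25 -0.48]
rotvec [ 0.1  0.  -0.1] shift before turn [-0.06 -0.08 -0.06] after turn [-0.06 -0.08 -0.06]
```

Force still shows the lid's weight, so I'll go down a little more until it makes contact.

>>> jog_arm --series '[[[0, 0, 0.15], [0, 0, 0], 255], [[0, 0, 0.15], [0, 0, 0], 255], [[0, 0, 0.1], [0, 0, 0], 255], [[0, 0, 0], [0, 0, 0], 255]]'

```text
time: 10.35
ee_pos: [0.4228, 0.3248, 0.0333]
ee_rot: [3.138, -0.001, 1.799]
force: [0.1, 0.4, -1.1]
width: 0.157
```

>>> jog_arm --series '[[[0, 0, 0.3], [0, 0, 0], 255], [[0, 0, 0.3], [0, 0, 0], 255], [[0, 0, 0.3], [0, 0, 0], 255]]'

```text
time: 10.6
ee_pos: [0.423, 0.325, 0.0323]
ee_rot: [3.135, -0.002, 1.799]
force: [-5.7, -3.1, 35.9]
width: 0.157
```

Firm contact. I'll relieve it, then release.

>>> jog_arm --series '[[[0, 0, 0], [0, 0, 0], 255], [[0, 0, 0], [0, 0, 0], 100], [[0, 0, 0], [0, 0, 0], 100], [[0, 0, 0], [0, 0, 0], 100], [[0, 0, 0], [0, 0, 0], 100], [[0, 0, 0], [0, 0, 0], 100], [[0, 0, 0], [0, 0, 0], 100]]'

```text
time: 11.18
ee_pos: [0.4236, 0.3251, 0.032]
ee_rot: [3.134, -0.003, 1.798]
force: [0.5, 0.2, 0.1]
width: 0.58
```

>>> jog_arm --series '[[[0, 0, -0.8], [0, 0, 0], 100], [[0, 0, -2], [0, 0, 0], 100], [[0, 0, -3], [0, 0, 0], 100], [[0, 0, -3.5], [0, 0, 0], 100], [[0, 0, -3.5], [0, 0, 0], 100], [[0, 0, -2], [0, 0, 0], 100], [[0, 0, 0], [0, 0, 0], 100], [[0, 0, 0], [0, 0, 0], 100]]'

```text
time: 11.85
ee_pos: [0.4216, 0.3234, 0.1872]
ee_rot: [3.138, -0.001, 1.798]
force: [-0.4, -0.8, -1.5]
width: 0.615
```

```bash
cat > d.py <<'E'
from h import *
import sys
for n in("top","side"):
    p=robot.get_image(n);C=cloud(p);h=cv2.cvtColor(p["color"],cv2.COLOR_BGR2HSV);v=p["range_z"]>0
    def box(x,y,r): return v&(np.hypot(C[...,0]-x,C[...,1]-y)<r)
    def show(t,m):
        q=C[m]
        if len(q)>8: print(n,t,len(q),*rect(q),np.percentile(q[:,2],[5,50,95]).round(3))
    yel=(h[...,0]>20)&(h[...,0]<35)&(h[...,1]>150)&(h[...,2]>120)
    b=(h[...,0]>95)&(h[...,0]<130)&(h[...,1]>120)
    show("lidbar",box(.42,.324,.1)&b&(C[...,2]>.02)); show("lid",box(.42,.324,.14)&(h[...,1]<50)&(h[...,2]>110))
    show("rib tub",box(.55,0,.1)&yel); show("rib cork",box(.447,-.342,.1)&yel)
    show("green",box(.55,0,.14)&(h[...,0]>50)&(h[...,0]<85)&(h[...,1]>120)&(C[...,2]>.045))
    show("red in tub",box(.55,0,.1)&((h[...,0]<8)|(h[...,0]>172))&(h[...,1]>150))
    if len(sys.argv)>1: cv2.imwrite(f"pics/{sys.argv[1]}{n}.png",p["color"])
E
python3 d.py; python3 go.py .5523 -0.002 .2 77.8
```

```text
top lidbar 73 [416.4 304.3] [65.7 38. ] 66.5 [0.042 0.047 0.054]
top lid 1849 [419.1 314.6] [182.2 182.2] 5.1 [0.012 0.017 0.028]
top rib tub 126 [553.9  -4.6] [76.4 12.5] 78.4 [0.052 0.071 0.076]
top green 534 [ 5.52e+02 -2.00e-01] [201.2 163.1] 78.2 [0.05  0.054 0.058]
side lidbar 49 [423.4 330.4] [ 6.2 60.4] 14.1 [0.03  0.048 0.052]
side lid 2208 [394.6 315.5] [216.2 197.5] 13.0 [0.007 0.019 0.361]
side rib tub 9 [547.4 -20.2] [19.1  5.9] 75.6 [0.064 0.072 0.077]
side green 172 [558.5  37.6] [134.1 163.5] 79.6 [0.046 0.055 0.059]
t 11.95 pos [0.4212 0.3231 0.1859] rpy [179.9   0.  103. ] w 0.61 F [0.3 0.4 0.2] q [-0.76  0.64  0.03  1.91 -0.04  0.59 -0.48]
rotvec [ 0.1 -0.  25.2] shift before turn [-34.63   5.44  -1.4 ] after turn [-29.01  19.68  -1.41]
```

>>> jog_arm --series '[[[0, 0, 0], [0, 0, 6.3], 120], [[0, 0, 0], [0, 0, 6.3], 120], [[0, 0, 0], [0, 0, 6.3], 120], [[-0.8, 0.6, 0], [0, 0, 6.3], 120], [[-3.2, 2.2, -0.2], [0, 0, 0], 120], [[-3.2, 2.2, -0.2], [0, 0, 0], 120], [[-3.2, 2.2, -0.2], [0, 0, 0], 120], [[-3.2, 2.2, -0.2], [0, 0, 0], 120], [[-3.2, 2.2, -0.2], [0, 0, 0], 120], [[-3.2, 2.2, -0.2], [0, 0, 0], 120]]'

```text
time: 12.78
ee_pos: [0.5024, 0.0986, 0.1812]
ee_rot: [-3.116, 0.016, 1.363]
force: [0.5, 0.9, -0.6]
width: 0.527
```

```bash
python3 go.py .554 -0.0045 .2 78
```

```text
t 12.78 pos [0.5024 0.0986 0.1812] rpy [-178.5    0.9   78.1] w 0.527 F [ 0.5  0.9 -0.6] q [-0.35  0.64  0.1   1.94 -0.1   0.59 -0.39]
rotvec [-1.5  0.9  0.1] shift before turn [-9.05  7.14 -1.93] after turn [-9.01  7.2  -1.88]
```

>>> jog_arm --series '[[[-3, 2.5, -0.4], [-1.5, 0.9, 0], 120], [[-2.5, 1.9, 0], [0, 0, 0], 120], [[-1.6, 1.3, 0], [0, 0, 0], 120], [[-0.6, 0.5, 0], [0, 0, 0], 120], [[0, 0, 0], [0, 0, 0], 120], [[0, 0, 0], [0, 0, 0], 120]]'

```text
time: 13.28
ee_pos: [0.5452, -0.0062, 0.176]
ee_rot: [-3.129, 0.011, 1.346]
force: [0.5, 0.5, -0.1]
width: 0.53
```

```bash
python3 go.py .554 -0.0045 .053 78
```

```text
t 13.28 pos [ 0.5452 -0.0062  0.176 ] rpy [-179.3    0.6   77.1] w 0.53 F [ 0.5  0.5 -0.1] q [-0.13  0.68  0.08  1.87 -0.08  0.61 -0.22]
rotvec [-0.7  0.6 -0.9] shift before turn [ 0.49  0.97 12.28] after turn [ 0.34  0.83 12.3 ]
```

>>> jog_arm --series '[[[0.3, 0.8, 1], [-0.7, 0.6, -0.9], 120], [[0, 0, 2.2], [0, 0, 0], 120], [[0, 0, 2.2], [0, 0, 0], 120], [[0, 0, 1.5], [0, 0, 0], 120], [[0, 0, 0.5], [0, 0, 0], 120], [[0, 0, 0], [0, 0, 0], 120], [[0, 0, 0], [0, 0, 0], 120]]'

```text
time: 13.87
ee_pos: [0.5484, 0.0122, 0.0967]
ee_rot: [-3.132, -0.007, 1.383]
force: [-0.7, -0.1, -0.4]
width: 0.528
```

```bash
python3 go.py .554 -0.0045 .047 78
```

```text
t 13.87 pos [0.5484 0.0122 0.0967] rpy [-179.4   -0.4   79.3] w 0.528 F [-0.7 -0.1 -0.4] q [-0.12  0.81  0.04  1.91 -0.09  0.43 -0.2 ]
rotvec [-0.6 -0.4  1.3] shift before turn [-1.57  0.91  4.95] after turn [-1.52  0.9   4.97]
```

>>> jog_arm --series '[[[-1.2, 0.8, 0], [-0.6, -0.4, 1.3], 120], [[0, 0, 0], [0, 0, 0], 120], [[0, 0, 0], [0, 0, 0], 120]]'

```text
time: 14.12
ee_pos: [0.5553, -0.0001, 0.0985]
ee_rot: [3.138, -0.001, 1.361]
force: [-0.8, -0.4, -0.4]
width: 0.529
```

```bash
python3 go.py .554 -0.0045 .047 78
```

```text
t 14.12 pos [ 5.553e-01 -1.000e-04  9.850e-02] rpy [179.8  -0.   78. ] w 0.529 F [-0.8 -0.4 -0.4] q [-0.11  0.81  0.05  1.9  -0.09  0.43 -0.2 ]
rotvec [ 0.2 -0.   0. ] shift before turn [-0.46 -0.05  5.15] after turn [-0.45 -0.03  5.15]
```

>>> jog_arm --series '[[[-0.4, 0, 0.8], [0, 0, 0], 120], [[0, 0, 1], [0, 0, 0], 120], [[0, 0, 1], [0, 0, 0], 120], [[0, 0, 1], [0, 0, 0], 120], [[0, 0, 0.6], [0, 0, 0], 120], [[0, 0, 0], [0, 0, 0], 120], [[0, 0, 0], [0, 0, 0], 120]]'

```text
time: 14.7
ee_pos: [0.5553, -0.0059, 0.0504]
ee_rot: [3.136, -0.001, 1.359]
force: [-0.1, 0.7, -0.1]
width: 0.532
```

```bash
python3 go.py .554 -0.0045 .047 78
```

```text
t 14.7 pos [ 0.5553 -0.0059  0.0504] rpy [179.7  -0.   77.9] w 0.532 F [-0.1  0.7 -0.1] q [-0.1   0.89  0.04  1.92 -0.09  0.33 -0.2 ]
rotvec [ 0.3 -0.  -0.1] shift before turn [ 0.1  -0.16  0.34] after turn [ 0.1  -0.16  0.34]
```

>>> jog_arm --series '[[[0, -0.1, 0.3], [0.3, 0, 0], 120], [[0, 0, 0], [0, 0, 0], 255], [[0, 0, 0], [0, 0, 0], 255], [[0, 0, 0], [0, 0, 0], 255], [[0, 0, 0], [0, 0, 0], 255], [[0, 0, 0], [0, 0, 0], 255], [[0, 0, 0], [0, 0, 0], 255]]' --newtons 40

```text
time: 15.28
ee_pos: [0.5553, -0.0053, 0.0479]
ee_rot: [3.139, -0.001, 1.36]
force: [1.0, -0.2, -2.5]
width: 0.132
```

>>> jog_arm --series '[[[0, 0, -0.6], [0, 0, 0], 255], [[0, 0, -0.8], [0, 0, 0], 255], [[0, 0, -1], [0, 0, 0], 255], [[0, 0, -1], [0, 0, 0], 255], [[0, 0, -1.5], [0, 0, 0], 255], [[0, 0, -1.5], [0, 0, 0], 255], [[0, 0, -1.5], [0, 0, 0], 255], [[0, 0, -1.5], [0, 0, 0], 255], [[0, 0, -1], [0, 0, 0], 255], [[0, 0, 0], [0, 0, 0], 255]]'

```text
time: 16.12
ee_pos: [0.5526, -0.0054, 0.1629]
ee_rot: [-3.141, -0.001, 1.359]
force: [0.5, 0.6, -3.3]
width: 0.132
```

```bash
python3 go.py .44 -0.25 .17 75.3; python3 c.py 2
```

```text
t 16.12 pos [ 0.5526 -0.0054  0.1629] rpy [-1.80e+02 -1.00e-01  7.79e+01] w 0.132 F [ 0.5  0.6 -3.3] q [-0.11  0.7   0.07  1.87 -0.08  0.57 -0.2 ]
rotvec [-0.  -0.1  2.6] shift before turn [-26.28  -5.88  -0.74] after turn [-26.52  -4.68  -0.71]
```

View pics/2.png

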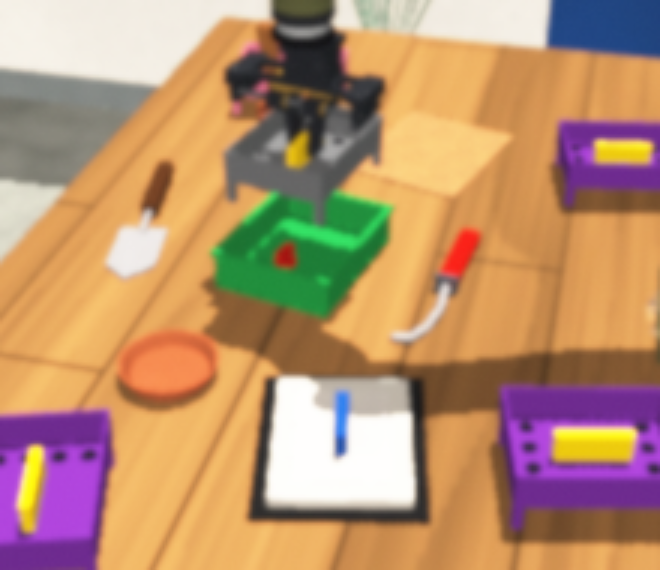

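The crop shows the tray clear of the tub and level. The red plug is in the tub at (286,255), and the lid lies centred on the black mat. Next is the cork mat.

>>> jog_arm --series '[[[-1.5, -0.5, 0], [0, 0, 2.6], 255], [[-2.5, -0.7, 0], [0, 0, 0], 255], [[-3.3, -0.9, 0], [0, 0, 0], 255], [[-3.3, -0.7, 0], [0, 0, 0], 255], [[-3.3, -0.5, 0], [0, 0, 0], 255], [[-3.3, -0.5, 0], [0, 0, 0], 255], [[-3.3, -0.5, 0], [0, 0, 0], 255], [[-3.3, -0.4, 0], [0, 0, 0], 255], [[-3.3, 0, 0], [0, 0, 0], 255]]'

```text
time: 16.92
ee_pos: [0.4269, -0.2582, 0.1565]
ee_rot: [-3.129, -0.007, 1.314]
force: [0.1, -0.8, -3.4]
width: 0.132
```

```bash
python3 go.py .4477 -0.3416 .15 75.3
```

```text
t 16.92 pos [ 0.4269 -0.2582  0.1565] rpy [-179.3   -0.4   75.3] w 0.132 F [ 0.1 -0.8 -3.4] q [ 0.46  0.66 -0.01  2.01  0.    0.48  0.2 ]
rotvec [-0.7 -0.4  0. ] shift before turn [-7.54  4.13  0.55] after turn [-7.54  4.12  0.65]
```

>>> jog_arm --series '[[[-2.5, 1.2, 0], [-0.7, -0.4, 0], 255], [[-2, 1.2, 0], [0, 0, 0], 255], [[-1, 0.8, 0], [0, 0, 0], 255], [[-0.2, 0.4, 0], [0, 0, 0], 255], [[0, 0, 0], [0, 0, 0], 255], [[0, 0, 0], [0, 0, 0], 255]]'

```text
time: 17.42
ee_pos: [0.4309, -0.3373, 0.1522]
ee_rot: [-3.127, 0.006, 1.284]
force: [-0.4, 0.3, -4.0]
width: 0.132
```

```bash
python3 go.py .4477 -0.3416 .047 75.3
```

```text
t 17.42 pos [ 0.4309 -0.3373  0.1522] rpy [-179.2    0.4   73.6] w 0.132 F [-0.4  0.3 -4. ] q [ 0.57  0.71 -0.    1.88  0.02  0.56  0.27]
rotvec [-0.8  0.4 -1.7] shift before turn [ 0.13  1.89 10.49] after turn [1.000e-02 1.730e+00 1.052e+01]
```

>>> jog_arm --series '[[[0, 1.4, 0.8], [-0.8, 0.4, -1.7], 255], [[0, 0, 1.8], [0, 0, 0], 255], [[0, 0, 2], [0, 0, 0], 255], [[0, 0, 2], [0, 0, 0], 255], [[0, 0, 1], [0, 0, 0], 255], [[0, 0, 0.3], [0, 0, 0], 255], [[0, 0, 0], [0, 0, 0], 255], [[0, 0, 0], [0, 0, 0], 255]]'

```text
time: 18.08
ee_pos: [0.4508, -0.3322, 0.0676]
ee_rot: [3.138, -0.009, 1.334]
force: [0.2, -0.1, -3.7]
width: 0.133
```

```bash
python3 go.py .4477 -0.3416 .047 75.3
```

```text
t 18.08 pos [ 0.4508 -0.3322  0.0676] rpy [179.8  -0.5  76.4] w 0.133 F [ 0.2 -0.1 -3.7] q [ 0.57  0.86 -0.03  1.89  0.03  0.39  0.29]
rotvec [ 0.2 -0.5  1.1] shift before turn [-1.01 -0.09  2.05] after turn [-0.99 -0.06  2.06]
```

>>> jog_arm --series '[[[-0.8, 0, 0.3], [0.2, -0.5, 1.1], 255], [[0, 0, 0.6], [0, 0, 0], 255], [[0, 0, 0.5], [0, 0, 0], 255], [[0, 0, 0.2], [0, 0, 0], 255], [[0, 0, 0], [0, 0, 0], 255], [[0, 0, 0], [0, 0, 0], 255]]'

```text
time: 18.58
ee_pos: [0.4509, -0.3422, 0.053]
ee_rot: [3.136, 0.003, 1.313]
force: [-0.9, -0.1, -2.5]
width: 0.132
```

```bash
python3 go.py .4477 -0.3416 .046 75.3
```

```text
t 18.58 pos [ 0.4509 -0.3422  0.053 ] rpy [1.797e+02 1.000e-01 7.520e+01] w 0.132 F [-0.9 -0.1 -2.5] q [ 0.57  0.89 -0.01  1.88  0.03  0.36  0.28]
rotvec [ 0.3  0.1 -0.1] shift before turn [-0.02 -0.33  0.69] after turn [-0.02 -0.33  0.7 ]
```

>>> jog_arm --series '[[[0, -0.3, 0.3], [0.3, 0, 0], 255], [[0, 0, 0.3], [0, 0, 0], 255], [[0, 0, 0.3], [0, 0, 0], 255], [[0, 0, 0.3], [0, 0, 0], 255]]'

```text
time: 18.92
ee_pos: [0.4484, -0.3419, 0.0456]
ee_rot: [3.139, 0.003, 1.313]
force: [-6.9, 7.7, 45.5]
width: 0.135
```

>>> jog_arm --series '[[[0, 0, 0], [0, 0, 0], 255], [[0, 0, 0], [0, 0, 0], 120], [[0, 0, 0], [0, 0, 0], 120], [[0, 0, 0], [0, 0, 0], 120], [[0, 0, 0], [0, 0, 0], 120], [[0, 0, 0], [0, 0, 0], 120], [[0, 0, 0], [0, 0, 0], 120]]'

```text
time: 19.5
ee_pos: [0.4499, -0.3429, 0.0475]
ee_rot: [3.135, 0.005, 1.313]
force: [0.4, 0.5, 0.2]
width: 0.525
```

>>> jog_arm --series '[[[0, 0, -0.8], [0, 0, 0], 120], [[0, 0, -2], [0, 0, 0], 120], [[0, 0, -3], [0, 0, 0], 120], [[0, 0, -3.5], [0, 0, 0], 120], [[0, 0, -3.5], [0, 0, 0], 120], [[0, 0, -2], [0, 0, 0], 120], [[0, 0, 0], [0, 0, 0], 120], [[0, 0, 0], [0, 0, 0], 120]]'

```text
time: 20.17
ee_pos: [0.448, -0.3412, 0.2029]
ee_rot: [3.139, 0.004, 1.313]
force: [-0.8, -0.6, -1.1]
width: 0.527
```

```bash
python3 d.py 3; python3 go.py .55 0 .2 77.8; python3 - <<'E'
import cv2
a=cv2.imread("pics/3top.png")[110:270,110:420];cv2.imwrite("pics/3c.png",cv2.resize(a,None,fx=2.5,fy=2.5))
from h import *
p=robot.get_image("top");C=cloud(p)
for t in("pinpoint","cut_out"):
    for d in getattr(robot,t)(p,"plug_center")[:2]:
        print(t,d["score"],d.get("point"),d.get("rect"), C[int(round(d["point"][1])),int(round(d["point"][0]))] if "point" in d else rect(C[d["region"]]))
E
```

```text
top lidbar 86 [420.8 322.4] [12.  66.9] 14.4 [0.042 0.047 0.049]
top lid 2557 [423.6 327.8] [150.7 191.2] 13.1 [0.011 0.017 0.021]
top rib cork 101 [ 437.  -337.3] [74.7 44.5] 32.3 [0.052 0.069 0.074]
top green 652 [ 5.523e+02 -2.000e-01] [201.2 163.7] 78.3 [0.048 0.054 0.058]
top red in tub 46 [575.7  13.9] [19.8 21.1] 89.0 [0.009 0.023 0.031]
side lidbar 49 [423.2 331.3] [ 6.2 59.4] 14.1 [0.03  0.048 0.05 ]
side lid 2055 [424.2 324. ] [154.7 195.4] 12.9 [0.007 0.019 0.022]
side rib cork 62 [ 444.1 -364.3] [130.3  22.6] 85.0 [0.049 0.066 0.076]
side green 443 [552.    0.7] [208.5 165.6] 79.2 [0.046 0.055 0.059]
side red in tub 22 [575.1  20.3] [18.5 11. ] 41.6 [0.014 0.023 0.032]
t 20.27 pos [ 0.4477 -0.3409  0.2016] rpy [179.9   0.2  75.2] w 0.53 F [-0.5 -0.3 -0. ] q [ 0.58  0.65 -0.01  1.8   0.02  0.68  0.29]
rotvec [ 0.1  0.2 -2.6] shift before turn [35.57  1.2   0.06] after turn [35.48  2.8   0.16]
pinpoint 0.6 [247.9, 177.6] None [0.57137185 0.03395385 0.00368304]
cut_out 0.54 None [247.5, 176.1, 256.2, 181.9] (array([576.5,  13.8]), array([26.4, 29. ]), 89.0)
```

View pics/3c.png

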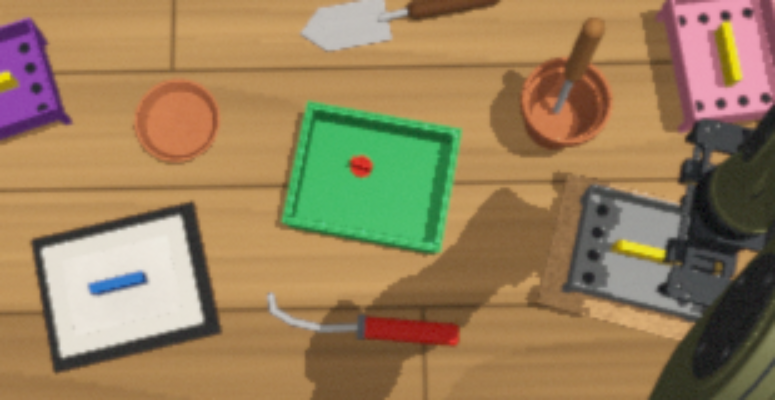

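The crop shows the lid on the black mat and the tray on the cork mat. The red plug is at (361,167) in the crop, with its fin running roughly along y. I'll zoom in to get the fin angle.

```bash
python3 - <<'E'
from h import *
out=[]
for n in("top","side"):
    p=robot.get_image(n);C=cloud(p)
    m=(np.hypot(C[...,0]-.576,C[...,1]-.015)<.04)&(p["range_z"]>0)
    c=p["color"].astype(int);red=m&(c[...,2]>c[...,1]*1.6)&(c[...,2]>70)
    for zt in(.018,.024,.027):
        q=C[red&(C[...,2]>zt)]
        if len(q)>4:
            cc=q[:,:2].mean(0);w,V=np.linalg.eigh(np.cov((q[:,:2]-cc).T));v=V[:,1];print(n,zt,len(q),rect(q),cc.round(4),"pca",np.degrees(np.arctan2(v[1],v[0])).round(1),np.sqrt(w).round(4))
    r,cl=np.where(red);r0,c0=int(r.mean())-14,int(cl.mean())-14
    out.append(cv2.resize(p["color"][r0:r0+28,c0:c0+28],(392,392),interpolation=cv2.INTER_CUBIC))
cv2.imwrite("pics/4.png",np.hstack(out))
E
```

```text
top 0.018 31 (array([575.2,  13.2]), array([27.4, 11.1]), 73.2) [0.5748 0.013 ] pca 71.9 [0.0032 0.0083]
top 0.024 28 (array([575.2,  13.2]), array([27.4, 11.1]), 73.2) [0.5749 0.0124] pca 69.9 [0.0032 0.0082]
top 0.027 26 (array([575.7,  13.2]), array([26.8, 11.1]), 70.0) [0.575  0.0124] pca 70.9 [0.0033 0.0078]
side 0.018 24 (array([576.3,  17.2]), array([19.3, 23.9]), 15.6) [0.5756 0.0189] pca 65.1 [0.0041 0.0077]
side 0.024 15 (array([575.5,  16. ]), array([24.1,  9.8]), 79.2) [0.5753 0.0168] pca 69.9 [0.0029 0.0073]
side 0.027 11 (array([575.3,  14.8]), array([21.7,  9.8]), 79.2) [0.5754 0.0153] pca 68.9 [0.0032 0.0073]
```

View pics/4.png

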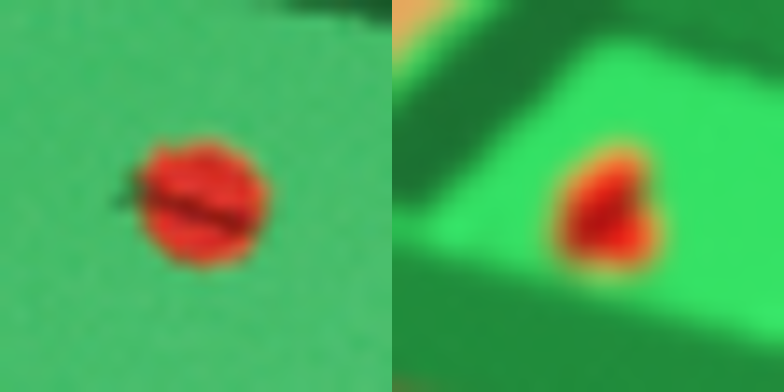

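The left panel shows the plug at (203,205) with the fin stripe running from upper left to lower right. That means the fin lies along about 71° in the world frame, which agrees with the depth fit.

```bash
python3 go.py .5752 .0138 .16 71
```

```text
t 20.52 pos [ 0.4472 -0.3405  0.2005] rpy [-1.799e+02  1.000e-01  7.520e+01] w 0.528 F [ 0.4  0.5 -0.1] q [ 0.58  0.65 -0.01  1.8   0.02  0.68  0.29]
rotvec [-0.1  0.1  4.2] shift before turn [37.53  3.35  3.97] after turn [37.67  0.57  4.05]
```

>>> jog_arm --series '[[[1.5, 0, 0], [0, 0, 4], 150], [[3.6, 0, 0], [0, 0, 0], 150], [[3.7, 0, 0], [0, 0, 0], 150], [[3.7, 0, 0], [0, 0, 0], 150], [[3.7, 0, 0], [0, 0, 0], 150], [[3.7, 0, 0], [0, 0, 0], 150], [[3.7, 0, 0], [0, 0, 0], 150], [[3.7, 0, 0], [0, 0, 0], 150]]'

```text
time: 21.18
ee_pos: [0.5336, -0.0852, 0.1922]
ee_rot: [-3.131, 0.012, 1.216]
force: [1.1, -0.1, -0.9]
width: 0.411
```

```bash
python3 go.py .5752 .0138 .16 71
```

```text
t 21.18 pos [ 0.5336 -0.0852  0.1922] rpy [-179.4    0.7   69.7] w 0.411 F [ 1.1 -0.1 -0.9] q [ 0.02  0.65  0.08  1.87 -0.06  0.64 -0.22]
rotvec [-0.6  0.7 -1.3] shift before turn [10.77  0.49  3.08] after turn [10.72  0.71  3.22]
```

>>> jog_arm --series '[[[3.3, 0.2, 0], [-0.6, 0.7, -1.3], 150], [[2.8, 0.2, 0.4], [0, 0, 0], 150], [[1.8, 0.1, 0.8], [0, 0, 0], 150], [[0.8, 0, 0.8], [0, 0, 0], 150], [[0, 0, 0.8], [0, 0, 0], 150], [[0, 0, 0], [0, 0, 0], 150], [[0, 0, 0], [0, 0, 0], 150]]'

```text
time: 21.77
ee_pos: [0.5682, 0.0108, 0.1573]
ee_rot: [-3.134, -0.004, 1.256]
force: [-1.0, -1.2, 0.3]
width: 0.411
```

```bash
python3 go.py .5752 .0138 .015 71
```

```text
t 21.77 pos [0.5682 0.0108 0.1573] rpy [-179.6   -0.2   72. ] w 0.411 F [-1.  -1.2  0.3] q [-0.13  0.73  0.06  1.82 -0.09  0.6  -0.33]
rotvec [-0.4 -0.2  1. ] shift before turn [ 0.44  0.68 14.23] after turn [ 0.51  0.56 14.23]
```

>>> jog_arm --series '[[[0.4, 0.5, 0.8], [-0.4, -0.2, 1], 150], [[0, 0, 1.6], [0, 0, 0], 150], [[0, 0, 1.8], [0, 0, 0], 150], [[0, 0, 1.6], [0, 0, 0], 150], [[0, 0, 0.8], [0, 0, 0], 150], [[0, 0, 0], [0, 0, 0], 150], [[0, 0, 0], [0, 0, 0], 150]]'

```text
time: 22.35
ee_pos: [0.5757, 0.0008, 0.0887]
ee_rot: [3.136, 0.006, 1.216]
force: [0.0, -0.8, 0.4]
width: 0.412
```

```bash
python3 go.py .5752 .0138 .015 71
```

```text
t 22.35 pos [0.5757 0.0008 0.0887] rpy [179.7   0.3  69.7] w 0.412 F [ 0.  -0.8  0.4] q [-0.13  0.84  0.07  1.84 -0.1   0.46 -0.35]
rotvec [ 0.3  0.3 -1.3] shift before turn [ 1.24 -0.54  7.36] after turn [ 1.21 -0.47  7.37]
```

>>> jog_arm --series '[[[0.9, -0.4, 0.3], [0.3, 0.3, -1.3], 150], [[0, 0, 0.8], [0, 0, 0], 150], [[0, 0, 1.2], [0, 0, 0], 150], [[0, 0, 0.8], [0, 0, 0], 150], [[0, 0, 0], [0, 0, 0], 150], [[0, 0, 0], [0, 0, 0], 150]]'

```text
time: 22.85
ee_pos: [0.5772, 0.0112, 0.057]
ee_rot: [3.137, -0.002, 1.24]
force: [0.2, -0.5, 0.8]
width: 0.409
```

```bash
python3 go.py .5752 .0138 .015 71
```

```text
t 22.85 pos [0.5772 0.0112 0.057 ] rpy [ 1.797e+02 -1.000e-01  7.100e+01] w 0.409 F [ 0.2 -0.5  0.8] q [-0.13  0.89  0.05  1.85 -0.1   0.4  -0.34]
rotvec [ 0.3 -0.1  0. ] shift before turn [ 0.18 -0.29  4.2 ] after turn [ 0.18 -0.27  4.2 ]
```

>>> jog_arm --series '[[[0.1, -0.2, 0.6], [0.3, 0, 0], 150], [[0, 0, 1], [0, 0, 0], 150], [[0, 0, 1], [0, 0, 0], 150], [[0, 0, 0.8], [0, 0, 0], 150], [[0, 0, 0.3], [0, 0, 0], 150], [[0, 0, 0], [0, 0, 0], 150], [[0, 0, 0], [0, 0, 0], 150]]'

```text
time: 23.43
ee_pos: [0.5752, 0.0128, 0.0153]
ee_rot: [-3.14, -0.001, 1.24]
force: [-0.2, 0.1, -0.7]
width: 0.413
```

```bash
python3 go.py .5752 .0138 .016 71
```

```text
t 23.43 pos [0.5752 0.0128 0.0153] rpy [-1.799e+02 -1.000e-01  7.100e+01] w 0.413 F [-0.2  0.1 -0.7] q [-0.12  0.97  0.04  1.85 -0.1   0.33 -0.34]
rotvec [-0.1 -0.1  0. ] shift before turn [ 0.09 -0.03 -0.07] after turn [ 0.09 -0.03 -0.07]
```

Spot on. Closing on the fin and lifting.

>>> jog_arm --series '[[[0, 0, 0], [0, 0, 0], 255], [[0, 0, 0], [0, 0, 0], 255], [[0, 0, 0], [0, 0, 0], 255], [[0, 0, 0], [0, 0, 0], 255], [[0, 0, 0], [0, 0, 0], 255], [[0, 0, 0], [0, 0, 0], 255]]' --newtons 25

```text
time: 23.93
ee_pos: [0.5762, 0.0127, 0.0165]
ee_rot: [3.141, -0.002, 1.24]
force: [-0.3, 0.2, -0.2]
width: 0.113
```

>>> jog_arm --series '[[[0, 0, -0.6], [0, 0, 0], 255], [[0, 0, -1], [0, 0, 0], 255], [[0, 0, -1.5], [0, 0, 0], 255], [[0, 0, -2], [0, 0, 0], 255], [[0, 0, -2], [0, 0, 0], 255], [[0, 0, -2], [0, 0, 0], 255], [[0, 0, -1], [0, 0, 0], 255], [[0, 0, 0], [0, 0, 0], 255], [[0, 0, 0], [0, 0, 0], 255]]'

```text
time: 24.68
ee_pos: [0.5758, 0.0125, 0.127]
ee_rot: [3.14, -0.003, 1.239]
force: [-0.9, -0.7, -0.9]
width: 0.111
```

```bash
python3 go.py .640 .257 .12 71; python3 d.py | grep red; python3 - <<'E'
from h import *
for n in("top","side"):
    p=robot.get_image(n);C=cloud(p)
    for t in("cut_out",):
        d=robot.cut_out(p,"saucer_floor")[0];m=d["region"]&(p["range_z"]>0);q=C[m];q=q[q[:,2]<.04];print(n,d["score"],rect(q),"circ",cv2.minEnclosingCircle((q[:,:2]*1000).astype(np.float32)))
    d=robot.pinpoint(p,"saucer_floor")[0]["point"];print(C[int(round(d[1])),int(round(d[0]))])
E
```

```text
t 24.68 pos [0.5758 0.0125 0.127 ] rpy [179.9  -0.2  71. ] w 0.111 F [-0.9 -0.7 -0.9] q [-0.14  0.78  0.07  1.82 -0.09  0.54 -0.34]
rotvec [ 0.1 -0.2  0. ] shift before turn [25.21 -1.88  0.76] after turn [25.21 -1.89  0.7 ]
side red in tub 39 [571.5  19.8] [40.  18.4] 4.2 [0.123 0.135 0.16 ]
top 0.69 (array([639.2, 267. ]), array([113.1, 107.8]), 4.1) circ ((642.8414306640625, 261.0970458984375), 62.38991928100586)
[0.63774835 0.24843302 0.00269232]
side 0.92 (array([641.6, 254.7]), array([115. , 118.6]), 46.3) circ ((648.4688720703125, 255.508544921875), 64.53942108154297)
[0.6405886  0.26147444 0.00770445]
```

>>> jog_arm --series '[[[1.5, -0.1, 0], [0, 0, 0], 255], [[3, -0.2, 0], [0, 0, 0], 255], [[3.5, -0.3, 0], [0, 0, 0], 255], [[3.5, -0.3, 0], [0, 0, 0], 255], [[3.5, -0.3, 0], [0, 0, 0], 255], [[3, -0.2, 0], [0, 0, 0], 255], [[2, -0.1, 0], [0, 0, 0], 255], [[0.8, 0, 0], [0, 0, 0], 255], [[0, 0, 0], [0, 0, 0], 255], [[0, 0, 0], [0, 0, 0], 255]]'

```text
time: 25.92
ee_pos: [0.6287, 0.2179, 0.1192]
ee_rot: [-3.134, 0.006, 1.232]
force: [-0.3, -0.8, -0.1]
width: 0.111
```

```bash
python3 go.py .641 .256 .0155 71
```

```text
t 25.92 pos [0.6287 0.2179 0.1192] rpy [-179.6    0.4   70.6] w 0.111 F [-0.3 -0.8 -0.1] q [-0.47  0.89  0.13  1.53 -0.15  0.74 -0.61]
rotvec [-0.4  0.4 -0.4] shift before turn [ 4.07 -0.03 10.35] after turn [ 4.01 -0.08 10.37]
```

>>> jog_arm --series '[[[2, 0, 0], [-0.4, 0.4, -0.4], 255], [[1.5, 0, 0.8], [0, 0, 0], 255], [[0.5, 0, 1.5], [0, 0, 0], 255], [[0, 0, 1.5], [0, 0, 0], 255], [[0, 0, 1.3], [0, 0, 0], 255], [[0, 0, 0.6], [0, 0, 0], 255], [[0, 0, 0], [0, 0, 0], 255], [[0, 0, 0], [0, 0, 0], 255]]'

```text
time: 26.58
ee_pos: [0.6409, 0.2414, 0.0538]
ee_rot: [-3.138, 0.013, 1.225]
force: [0.7, -0.2, 0.1]
width: 0.104
```

```bash
python3 go.py .641 .256 .0155 71
```

```text
t 26.58 pos [0.6409 0.2414 0.0538] rpy [-179.8    0.8   70.2] w 0.104 F [ 0.7 -0.2  0.1] q [-0.49  1.01  0.13  1.48 -0.16  0.68 -0.64]
rotvec [-0.2  0.7 -0.8] shift before turn [ 1.43 -0.48  3.82] after turn [ 1.39 -0.47  3.83]
```

>>> jog_arm --series '[[[1.2, -0.4, 0], [-0.2, 0.7, -0.8], 255], [[0, 0, 0.6], [0, 0, 0], 255], [[0, 0, 0.9], [0, 0, 0], 255], [[0, 0, 0.9], [0, 0, 0], 255], [[0, 0, 0.5], [0, 0, 0], 255], [[0, 0, 0], [0, 0, 0], 255], [[0, 0, 0], [0, 0, 0], 255]]'

```text
time: 27.17
ee_pos: [0.6424, 0.2548, 0.0232]
ee_rot: [3.139, -0.002, 1.24]
force: [0.2, -0.8, 0.4]
width: 0.106
```

```bash
python3 go.py .641 .256 .0155 71
```

```text
t 27.17 pos [0.6424 0.2548 0.0232] rpy [ 1.798e+02 -1.000e-01  7.100e+01] w 0.106 F [ 0.2 -0.8  0.4] q [-0.5   1.05  0.11  1.48 -0.17  0.62 -0.64]
rotvec [ 0.2 -0.1  0. ] shift before turn [ 0.06 -0.17  0.77] after turn [ 0.06 -0.17  0.77]
```

>>> jog_arm --series '[[[0, -0.1, 0.3], [0, 0, 0], 255], [[0, 0, 0.3], [0, 0, 0], 255], [[0, 0, 0.2], [0, 0, 0], 255], [[0, 0, 0.2], [0, 0, 0], 255], [[0, 0, 0], [0, 0, 0], 255]]'

```text
time: 27.58
ee_pos: [0.6423, 0.2552, 0.0159]
ee_rot: [3.138, -0.003, 1.239]
force: [-0.1, -0.2, 0.0]
width: 0.11
```

Within a millimetre of the floor. Opening a little, then retreating.

>>> jog_arm --series '[[[0, 0, 0.1], [0, 0, 0], 255], [[0, 0, 0], [0, 0, 0], 185], [[0, 0, 0], [0, 0, 0], 185], [[0, 0, 0], [0, 0, 0], 185], [[0, 0, 0], [0, 0, 0], 185], [[0, 0, 0], [0, 0, 0], 185]]'

```text
time: 28.08
ee_pos: [0.6429, 0.2552, 0.0149]
ee_rot: [3.137, -0.004, 1.239]
force: [-0.0, 0.4, 0.5]
width: 0.273
```

>>> jog_arm --series '[[[0, 0, -0.6], [0, 0, 0], 185], [[0, 0, -1.5], [0, 0, 0], 185], [[0, 0, -2.5], [0, 0, 0], 185], [[0, 0, -3.5], [0, 0, 0], 185], [[0, 0, -3.5], [0, 0, 0], 185], [[0, 0, -3.5], [0, 0, 0], 185], [[-2, 0, -2], [0, 0, 0], 185], [[-3, 0, 0], [0, 0, 0], 185], [[-3, 0, 0], [0, 0, 0], 185], [[0, 0, 0], [0, 0, 0], 185]]'

```text
time: 28.92
ee_pos: [0.6164, 0.1791, 0.2041]
ee_rot: [3.13, -0.009, 1.243]
force: [-0.2, -1.6, 0.1]
width: 0.276
```

```bash
python3 go.py .641 .256 .0155 71; python3 d.py 5; python3 - <<'E'
from h import *
for n in("top","side"):
    p=robot.get_image(n);C=cloud(p);c=p["color"].astype(int);h=cv2.cvtColor(p["color"],cv2.COLOR_BGR2HSV)
    m=(np.hypot(C[...,0]-.641,C[...,1]-.256)<.05)&((h[...,0]<5)|(h[...,0]>174))&(h[...,1]>170)
    if m.sum()>4: print(n,"plug",m.sum(),rect(C[m]),np.percentile(C[m][:,2],[5,50,95]).round(3))
    d=robot.cut_out(p,"plug_center")
    if d: q=C[d[0]["region"]];print(d[0]["score"],rect(q),np.percentile(q[:,2],[50,95]).round(3))
    m=(np.hypot(C[...,0]-.641,C[...,1]-.256)<.07)&(C[...,2]>.018)&(C[...,2]<.026);print("rim",rect(C[m]))
a=cv2.imread("pics/5top.png")[80:270,110:430];b=cv2.imread("pics/5side.png")[110:300,140:360]
cv2.imwrite("pics/5.png",np.hstack([cv2.resize(a,None,fx=1.45,fy=1.45),cv2.resize(b,None,fx=1.45,fy=1.45)]))
E
```

```text
t 28.92 pos [0.6164 0.1791 0.2041] rpy [179.3  -0.5  71.2] w 0.276 F [-0.2 -1.6  0.1] q [-0.43  0.75  0.14  1.57 -0.13  0.82 -0.57]
rotvec [ 0.7 -0.5  0.2] shift before turn [ 7.89 -0.37 18.93] after turn [ 8.07 -0.18 18.86]
top rib cork 130 [ 446.8 -339.2] [77.5 11.9] 75.7 [0.049 0.068 0.072]
top green 644 [552.   0.] [200.9 164.4] 78.4 [0.049 0.054 0.058]
side lidbar 49 [421.8 330.6] [ 9.2 63.6] 14.0 [0.027 0.048 0.051]
side lid 2011 [423.8 322.1] [154.9 198.4] 13.4 [0.007 0.019 0.022]
side rib cork 63 [ 444.6 -365.8] [139.2  22.1] 85.8 [0.05  0.066 0.075]
side green 440 [5.518e+02 5.000e-01] [210.2 166. ] 79.0 [0.046 0.055 0.059]
0.45 (array([ 480.6, -166.1]), array([112. , 553.7]), 63.0) [0.075 0.212]
rim (array([636.5, 202. ]), array([ 3.1, 37.1]), 85.0)
side plug 61 (array([645.2, 254.2]), array([24. , 41.4]), 43.9) [0.008 0.017 0.031]
0.47 (array([635.2, 259.1]), array([28.2, 16.2]), 64.8) [0.02  0.031]
rim (array([640.9, 256.9]), array([113.4, 113.6]), 7.5)
```

View pics/5.png

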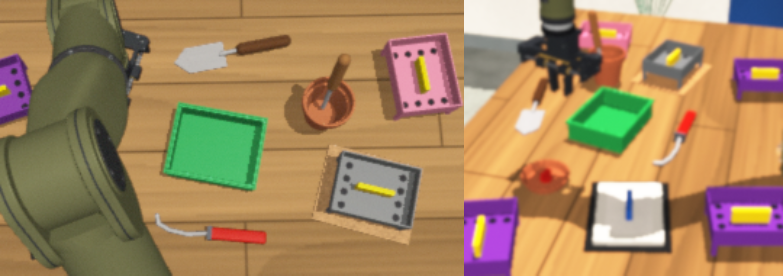

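The right panel shows the plug in the saucer at (546,176) and the lid on its mat at (628,215). The tray is on the cork mat, the tub is empty and in place, and the gripper is clear. I'm handing in.

```bash
python3 -c "
from workcell import robot
print(robot.job_done())"
```

```text
the job is handed in; nothing more can be done
None
```

I took the propagator apart in the order asked and handed the job in at about 29 s of the 70 s; the hand-in gives no verdict.

Positions are from the last camera checks; the limit for the lid and the tray is 40 mm, for the plug 45 mm:

| Part | Where it ended up | Measured result |
|---|---|---|
| Lid | flat on the black mat | centred within about 5 mm; grip bar's top at 47–48 mm, which fits it lying flat |
| Grey tray | upright on the cork mat | centred within about 3 mm |
| Drain plug | upright on the saucer floor | within about 7 mm of the centre; top at about 31 mm, against about 29 mm expected |
| Tub | where it started | moved less than about 1 mm |

- **Bystanders:** the pot, trowel and pruning hook look undisturbed in the last pictures. I checked them only by eye.
- **Set-downs:** I pressed harder than needed when putting two parts down, with brief wrist forces of about 36 N (lid) and 45 N (tray). The wrist limit is 120 N.
- **Checks that disagreed or failed:**
  - The arm hid the lid and saucer from the top camera in the last look, so their final positions rest on the side camera alone.
  - The plug network's hit in that top picture was spurious, and I ignored it.
  - The side camera's reading of the tray's rib was badly stretched, so I used the top camera's.

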